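# Clamp a heat sink to its copper plate in a bonding jig

## Task

Stand the finned heat sink upright on the narrow rail of the bonding jig, its flat base facing the copper plate and close up to it, and let go of it. Then pump the bar clamp's trigger until the far jaw's rubber pad has closed on the fins and presses the heat sink flush and firmly against the plate, without squeezing so hard that the fins are crushed. Finish while still holding the trigger squeezed, do not let go at the end, and leave the other things on the desk where they are.

Things in the scene. Friction and masses are not known exactly. Their poses are not given: they have to be found in the camera images.
- jig: Bonding jig fixed on the desk: plywood board 280 x 240 x 15 mm, origin under its centre. A black bar clamp, no part above 85 mm, lies on its side on it: steel bar (18 x 6 mm) along jig y at x = -30 mm; head (46 x 50 mm, fixed) at y = -70 mm; handle and trigger stick out to -x, the two jaws to +x. The far jaw, at y = +50 mm, travels to -y, towards the head.
- rail_spot (a point): Point on the aluminium rail where the middle of the heat sink's underside belongs with its base flush on the plate. The rail is a strip 16 mm wide (jig x) along jig y, its top 38 mm above the desk, 23 mm above the board, free for 84 mm in front of the plate. Jig axes. The clamp's bar is 53 mm from the rail's centre line on the -x side; the +x side is open.
- plate_face (a point): Centre of the front face of the copper plate (46 mm along x, 42 mm high, 4 mm thick), which stands fixed and upright on the end of the rail, backed by the fixed jaw. The face looks to jig +y. Axes as the jig's.
- heatsink: Loose aluminium heat sink, about 90 g, standing on end: 44 mm wide (its x), 34 mm deep (y), 40 mm high. The flat base, 6 mm thick with a thin grey thermal pad, is its -y face; eight upright fins run from it to +y. Origin: centre of the underside. Its +x and -x end faces, 44 mm apart, are stout enough to grip, and gripped there it fits between the jaws.
- base_face (a point): Centre of the heat sink's flat base face (its -y face, 17 mm from its centre, 20 mm above its underside). Axes as the heat sink's.
- trigger (a joint): Trigger angle (rad). 0: out, where its spring pushes it; 0.30: fully squeezed, parallel to the handle, 4 mm gap. The spring alone takes 5 N (out) to 8 N (in) at trigger_grip. A full squeeze draws the far jaw in by about 10 mm; let out, the jaw stays (loaded, it slips back up to 2 mm). On the work the squeeze stalls: 20 to 25 N at trigger_grip press the work with 20 to 30 N; 45 N crush it.
- trigger_blade: The trigger's blade: a black bar 10 mm thick, 22 mm high (z) and 100 mm long, pointing to jig -x, mid-height 58 mm; out, it leans 17 degrees away from the handle. Origin: on its pivot, an upright axis 15 mm from the bar's centre line. Squeezing turns it to jig -y, towards the handle.
- trigger_grip (a point): Point on the blade's outer face (the face away from the handle, looking to jig +y), 60 mm from the pivot, at mid-height 58 mm: where to press. It moves about 18 mm towards the handle in a full squeeze.
- handle_grip (a point): Centre of the handle across from trigger_grip, mid-height 58 mm. The handle is fixed: 22 mm thick (along jig y), 26 mm high, 120 mm long along jig x; its outer face (looking to jig -y) is 11 mm from this point. Over trigger and handle the grip measures 54 mm when out and 36 mm when fully squeezed.
- far_jaw (a joint): Travel of the far jaw and bar towards the head (m), 0 to 0.069; 0 is fully open with the pad 70 mm from the copper plate. It starts at 0 to 0.012. With the heat sink flush on the plate the pad touches it at 0.036.
- jaw_pad: Round soft grey rubber pad on the far jaw, 32 mm in diameter, 12 mm thick, facing the copper plate, level with the plate's centre. Origin: centre of its pressing face. It yields by 1 mm for every 6 N, up to 6 mm. 10 to 50 N is a sound clamping force; the fins crush at 60 N.
- screw_dish: Small steel dish, 72 mm across and 22 mm high, a bystander. Origin: centre of its underside.
- screwdriver: Screwdriver about 150 mm long, lying on the desk, a bystander. Origin: under its middle.
- antenna: Black stub antenna about 150 mm long and 13 mm thick, lying on the desk, a bystander. Origin: under it near its middle.
Not all that is in view belongs to the job. There is more than one size of the heatsink; the one meant has the size given above.

How it is judged:
On the way, in this order (a step that is already met when the one before it is completed fails the run):
1. The heat sink stands on the rail, base towards the copper plate and no more than 10 mm from it, let go (x of base_face in the frame of plate_face between -0.009 and 0.009 m and y of base_face in the frame of plate_face between -0.003 and 0.01 m and z of base_face in the frame of plate_face between -0.004 and 0.004 m and angle between the y axis of heatsink and the y axis of jig, either way round below 0.2 rad and angle between heatsink's own z axis and vertical below 0.1 rad and contact force between the fingers and heatsink below 0.2 N and linear speed of heatsink below 0.02 m/s), for 0.2 s.
2. The trigger is squeezed by the fingers (value of joint trigger above 0.15 rad and contact force between the fingers and trigger_blade above 2 N), for 0.05 s.
3. The trigger is let out again for the next stroke (value of joint trigger below 0.1 rad).
At the end, for the whole second after the job is handed in: Heat sink on the rail (middle within 9 mm of its centre line), base flush on the plate (within 3 mm, 4 degrees), untouched by the robot; the pad presses it with 8 to 60 N; the fingers still press the trigger with over 3 N; steady for the last second (x of base_face in the frame of plate_face between -0.009 and 0.009 m and y of base_face in the frame of plate_face between -0.003 and 0.003 m and z of base_face in the frame of plate_face between -0.004 and 0.004 m and angle between the y axis of heatsink and the y axis of jig, either way round below 0.07 rad and angle between heatsink's own z axis and vertical below 0.07 rad and linear speed of heatsink below 0.02 m/s and contact force between jaw_pad and heatsink between 8 and 60 N and contact force between the fingers and trigger_blade above 3 N and contact force between each of the arm, the fingers and heatsink below 0.5 N); the arm keeps its last pose, push and grip.
It fails at once if The fins are crushed: the pad presses with more than 60 N (contact force between jaw_pad and heatsink above 60 N).
It fails at once if The screw dish is moved more than 25 mm (distance of screw_dish from where it was at the start of the episode above 0.025 m).
It fails at once if The screwdriver is moved more than 25 mm (distance of screwdriver from where it was at the start of the episode above 0.025 m).
It fails at once if The antenna is moved more than 25 mm (distance of antenna from where it was at the start of the episode above 0.025 m).
It also fails if it takes over 48 s, if anything falls off the work surface, if the arm or the gripper's body presses on something with over 40 N, if the wrist force passes 120 N, or if a joint passes its speed limit or range.

## Robot

A 7-joint arm with a two-finger parallel gripper is mounted at the origin on the work surface. World frame = base frame: x ahead of the robot, y to its left, z up, the work surface at z = 0. Lengths are in m, angles in rad, forces in N, time in s.
With the tool pointing down it reaches from about 0.425 to 0.925 m from the base axis. Payload 6.8 kg.
Tool frame: the origin (TCP) lies at the very end of the fingers, on their centre line; the grasp point (between the pads) lies 19 mm behind it; z points along the fingers, y is the line along which they close (so a half turn about z gives the same grasp; the last joint's range is limited). The gripper opens to 85 mm and grips with 20 to 120 N. Pads are 22 mm wide; open, the fingers measure 114 mm over their backs; the gripper's body (76 mm by 85 mm) begins 54 mm behind the grasp point. The pads swing forward as they close: fully open they stand 13 mm farther back than shut.
Start: joints at [-1.449, 0.477, 0.022, 1.555, -0.011, 1.109, -0.083], TCP at [0.154, 0.657, 0.231] pointing down, gripper open.
Joint ranges: [-2.96, 2.96], [-0.34, 2.1], [-1.41, 1.46], [0.24, 2.44], [-1.37, 4.51], [0.17, 1.92], [-2.96, 2.96]. Speed limits (rad/s): [2.39, 2.39, 3.14, 3.14, 3.14, 3.14, 3.14].

## Interface

Orientations are given as a unit quaternion [w, x, y, z].
In Python, from station import bot gives the robot as it stands. The module is installed in compiled form; this text tells all that it offers.
- The arm moves only by the shell command python3 -m jog 'ROWS' [OPENING] [FORCE]. ROWS is JSON, a list of rows, each a list of 4 numbers: the shift along the tool's x, y, z in cm, then the turn about the tool's z in rad. In form: [[x, y, z, spin], ...]. A call has 1 to 20 rows; each row is the pose to reach, as a shift and turn from the pose commanded when the call began, along the tool's axes at that moment; what a row does not reach only later rows make up. A row lasts 1/12 s, in which the tool goes at most 41.7 mm and 7.16 degrees, less where a joint would pass 70% of its speed; a pose out of reach is approached as far as the arm can. A call with a gripper value outside its range is refused whole. OPENING is the closure, from -1 (fully open) to 1 (shut), set as the call begins (- or left out, the last holds). The fingers move at their own pace and stop on an object; FORCE is the grip in N (left out, the last holds). Time passes only in rows, so rows that repeat a pose let the fingers close. It gives the time, the measured TCP pose, the force, the opening and the grip force at its end, in the units of the state.
- bot.get_obs(): the state, without advancing time (a new reading comes with each control period).
- bot.read_camera(name): name is "scene" or "top" or "wrist"; returns a dict with "pixels" (384x512x3 uint8, red, green, blue), "depth" (384x512 float32, m along the optical axis (not along the pixel's ray), 0 where there is no reading), "fovy" (degrees; the focal length in pixels is half the picture's height over the tangent of half this angle, whatever the lens; pixels are square), "cx", "cy" (the principal point, pixels), "pose" (4x4, takes a point from camera to world coordinates). Camera axes: x right, y down, z forward; pixel columns grow to the right and rows downward; lengths in m; the calibration is good to about 2 mm. A picture is of the moment at which its call begins.
- bot.hand_in(): hands the job in; it is judged then, once.
The state is a dict: "t": time; "q": joint angles; "joint_vel": joint speeds; "joint_torque": joint torques, N m; "eef_pos": TCP position; "tool_rot": TCP orientation; "contact_force": force on the tool from outside, world axes, zero at the start; "torque": the same for the moment, N m; "gripper_width": opening from 0.0 (shut) to 1.0 (fully open); "grasp_force": force on a finger pad.
Only numpy, scipy, OpenCV 4.12 (cv2) and the standard library are available. Lean on these libraries where they do the work, as an engineer would, in place of code of your own. Each camera call takes 0.05 s, during which the arm holds its last target. There are 200 camera calls.

## Working session

There is one attempt and no reset: what is moved stays moved. The work goes in short steps, Python scripts to look and compute and a shell command to move; the robot and the scene stay as the last step left them, time stands still between calls to the robot, and variables do not carry over. Pictures are saved under pics/ and viewed, at most 10 in all, crops included, and the job is handed in when it is done.

```bash
mkdir -p pics; cat > h.py <<'E'
import numpy as np, cv2
from station import bot
def cam(n):
    c=bot.read_camera(n); c['f']=c['pixels'].shape[0]/2/np.tan(np.radians(c['fovy'])/2); return c
def save(c,p,roi=None,s=1):
    im=c['pixels'][:,:,::-1]
    if roi: x0,y0,x1,y1=roi; im=im[y0:y1,x0:x1]
    cv2.imwrite(p,cv2.resize(im,None,fx=s,fy=s,interpolation=cv2.INTER_CUBIC))
def ray(c,u,v):
    d=c['pose'][:3,:3]@np.array([(u-c['cx'])/c['f'],(v-c['cy'])/c['f'],1]); return c['pose'][:3,3],d
def onz(c,u,v,z):
    o,d=ray(c,u,v); return o+d*(z-o[2])/d[2]
def dep(c,u,v):
    o,d=ray(c,u,v); return o+d*c['depth'][int(round(v)),int(round(u))]
def cloud(c):
    h,w=c['depth'].shape; u,v=np.meshgrid(np.arange(w),np.arange(h)); z=c['depth']
    P=np.stack([(u-c['cx'])/c['f']*z,(v-c['cy'])/c['f']*z,z],-1)
    return P@c['pose'][:3,:3].T+c['pose'][:3,3]
E
python3 - <<'E'
from h import *
o=bot.get_obs(); print({k:np.round(v,3) for k,v in o.items()})
a=cam('scene');b=cam('top');w=cam('wrist')
im=np.vstack([np.hstack([a['pixels'],b['pixels']]),np.hstack([w['pixels'],w['pixels']*0])])[:,:,::-1]
cv2.imwrite('pics/a.png',cv2.resize(im,(800,600),interpolation=cv2.INTER_AREA))
save(b,'pics/top.png',s=1.5)
for c in(a,b,w):print(c['fovy'],c['cx'],c['cy'],c['pose'].round(3).tolist(),(c['depth']>0).mean())
E
```

```text
{'t': np.float64(0.0), 'q': array([-1.449,  0.478,  0.022,  1.556, -0.012,  1.109, -0.083]), 'joint_vel': array([0.001, 0.   , 0.002, 0.003, 0.001, 0.001, 0.   ]), 'joint_torque': array([-1.0000e-03, -5.9644e+01,  1.6070e+00, -2.8119e+01,  1.2000e-02,
        9.0000e-03,  0.0000e+00]), 'eef_pos': array([0.154, 0.657, 0.23 ]), 'tool_rot': array([-0.   ,  0.115,  0.993, -0.001]), 'contact_force': array([-0.071, -0.206, -0.01 ]), 'torque': array([-0.05 , -0.001, -0.068]), 'grasp_force': np.float64(0.0), 'gripper_width': np.float64(1.001)}
48.13106696353473 254.59541788070814 189.8924308752075 [[-0.703, 0.593, -0.393, 1.025], [0.711, 0.576, -0.404, 0.405], [-0.013, -0.563, -0.826, 0.964], [0.0, 0.0, 0.0, 1.0]] 0.9959004720052084
51.11452472745455 258.2309419246683 199.0689369784173 [[-0.023, -0.983, 0.18, 0.369], [-1.0, 0.026, 0.016, -0.038], [-0.021, -0.179, -0.984, 1.318], [0.0, 0.0, 0.0, 1.0]] 0.9958597819010416
64.24628831592983 255.40224886860145 191.64255893101634 [[0.228, 0.921, 0.317, 0.072], [0.974, -0.215, -0.076, 0.675], [-0.001, 0.326, -0.945, 0.373], [0.0, 0.0, 0.0, 1.0]] 0.9960428873697916
```

View pics/a.png

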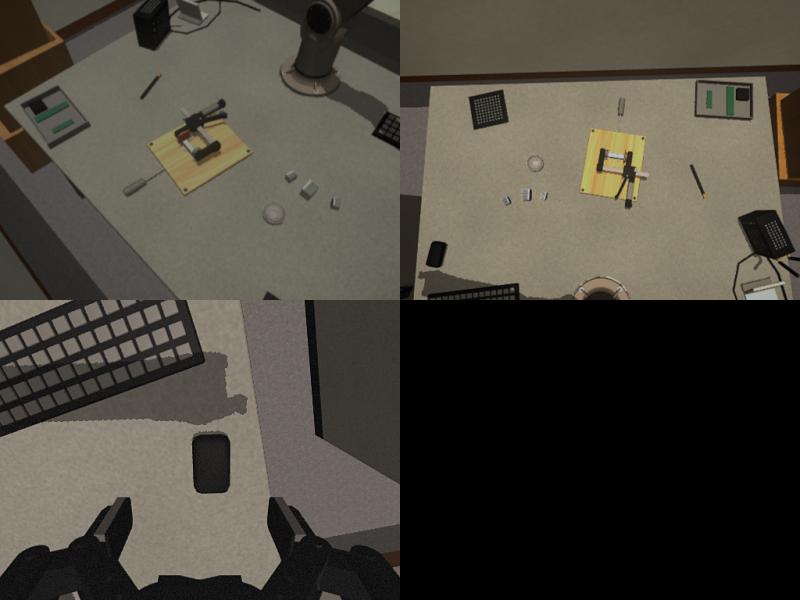

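View pics/top.png

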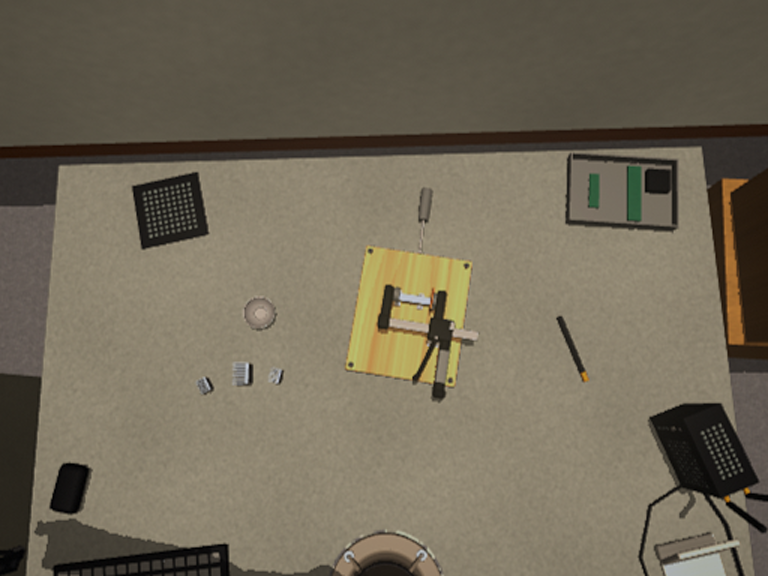

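The overview shows three heat-sink-like blocks in top×1.5 at (205,384), (242,374) and (276,376). The jig is at (410,315), with its handle towards the robot, far jaw on the left and plate on the right. The dish is at (260,312), the screwdriver at (424,215) and the antenna at (572,348). By size I expect the middle block to be the one meant, so I'll measure all three.

```bash
python3 - <<'E'
from h import *
T=cam('top');S=cam('scene')
save(T,'pics/tc.png',(125,215,205,280),8)
for n,c in(('top',T),('scene',S)):
    P=cloud(c); ok=c['depth']>0
    m=ok&(P[...,2]>0.008)&(P[...,2]<0.2)&(P[...,0]>0.2)&(P[...,0]<0.75)&(P[...,1]>-0.2)&(P[...,1]<0.6)
    k,l,st,ce=cv2.connectedComponentsWithStats(m.astype(np.uint8))
    print(n)
    for i in range(1,k):
        if st[i,4]<25: continue
        p=P[l==i]; top=p[p[:,2]>np.percentile(p[:,2],95)-0.006]
        print(ce[i].round(0),st[i,4],'mean',p.mean(0).round(3),'zmax',np.percentile(p[:,2],95).round(3),'minrect top',[np.round(x,3) for x in cv2.minAreaRect(top[:,:2].astype(np.float32)*1000)])
    hsv=cv2.cvtColor(c['pixels'],cv2.COLOR_RGB2HSV)
    wd=((hsv[...,0]>15)&(hsv[...,0]<32)&(hsv[...,1]>90)&(hsv[...,2]>110)&(P[...,2]<0.03)&(P[...,2]>0.005)).astype(np.uint8)
    k,l,st,_=cv2.connectedComponentsWithStats(wd); i=1+st[1:,4].argmax()
    v,u=np.nonzero(l==i); q=np.array([onz(c,a,b,0.015)[:2] for a,b in zip(u,v)])
    print('wood z',np.median(P[l==i][:,2]),cv2.minAreaRect((q*1000).astype(np.float32)))
E
```

```text
top
[273. 211.] 6253 mean [ 0.564 -0.064  0.027] zmax 0.074 minrect top [array([511.098, -69.406]), array([158.698, 222.681]), np.float64(79.321)]
[172. 208.] 266 mean [0.584 0.27  0.016] zmax 0.024 minrect top [array([582.775, 267.467]), array([67.581, 66.515]), np.float64(2.036)]
[162. 248.] 151 mean [0.451 0.295 0.034] zmax 0.044 minrect top [array([451.272, 298.059]), array([35.018, 40.973]), np.float64(86.162)]
[184. 250.] 48 mean [0.444 0.225 0.024] zmax 0.032 minrect top [array([444.415, 228.298]), array([22.126, 28.437]), np.float64(77.578)]
[136. 257.] 84 mean [0.427 0.381 0.023] zmax 0.031 minrect top [array([426.325, 381.906]), array([30.934, 24.104]), np.float64(27.573)]
wood z 0.015344161791821409 ((570.4708862304688, -62.0091552734375), (240.0378875732422, 279.0878601074219), 79.40255737304688)
scene
[255. 189.] 8422 mean [ 0.577 -0.054  0.029] zmax 0.074 minrect top [array([513.071, -67.614]), array([159.368, 221.936]), np.float64(79.278)]
[372. 225.] 150 mean [0.448 0.231 0.024] zmax 0.031 minrect top [array([444.991, 229.777]), array([23.446, 32.415]), np.float64(76.627)]
[396. 242.] 354 mean [0.455 0.301 0.035] zmax 0.043 minrect top [array([449.004, 299.995]), array([47.949, 33.844]), np.float64(0.48)]
[430. 260.] 179 mean [0.43  0.384 0.023] zmax 0.031 minrect top [array([427.378, 383.694]), array([32.549, 23.295]), np.float64(22.75)]
[351. 270.] 533 mean [0.578 0.267 0.016] zmax 0.024 minrect top [array([582.362, 267.905]), array([69.81 , 70.019]), np.float64(52.853)]
wood z 0.016101262845192366 ((572.3500366210938, -58.44841003417969), (234.8636474609375, 278.8975830078125), 79.65607452392578)
```

View pics/tc.png

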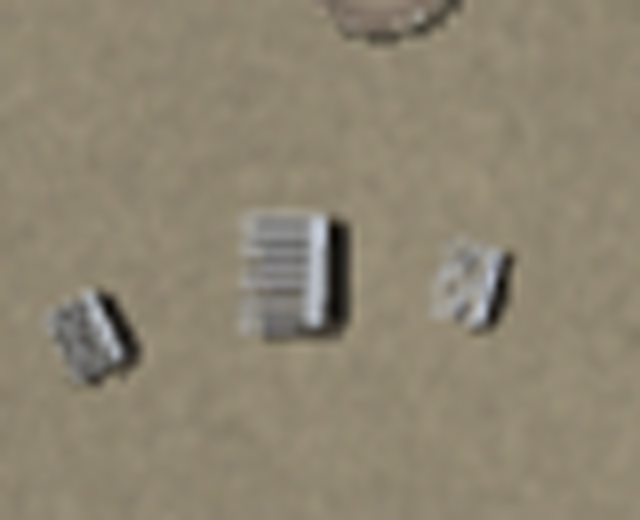

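Candidates in the top×1.5 picture are left (205,384), small; middle (242,374), 35×44 mm top and 43 mm high; and right (276,376), small. The close crop shows the middle one with eight fins and its base on the right (world −y), so I choose that. Next I'll move above it for a wrist look.

```bash
python3 -m jog '[[-37,-28,3,1.34],[-37,-28,3,1.34],[-37,-28,3,1.34],[-37,-28,3,1.34],[-37,-28,3,1.34],[-37,-28,3,1.34],[-37,-28,3,1.34],[-37,-28,3,1.34],[-37,-28,3,1.34],[-37,-28,3,1.34],[-37,-28,3,1.34],[-37,-28,3,1.34],[-37,-28,3,1.34],[-37,-28,3,1.34],[-37,-28,3,1.34],[-37,-28,3,1.34],[-37,-28,3,1.34],[-37,-28,3,1.34]]' -1
python3 - <<'E'
from h import *
o=bot.get_obs(); print(o['t'],o['eef_pos'],o['tool_rot'],o['q'].round(2))
w=cam('wrist'); P=cloud(w); ok=w['depth']>0
m=ok&(P[...,2]>0.030)&(P[...,2]<0.06)&(abs(P[...,0]-.45)<.06)&(abs(P[...,1]-.30)<.06)
k,l,st,ce=cv2.connectedComponentsWithStats(m.astype(np.uint8)); i=1+st[1:,4].argmax()
p=P[l==i]; print(st[i],ce[i],'z',np.percentile(p[:,2],[5,50,95]).round(4))
t=p[p[:,2]>0.036]; print(cv2.minAreaRect((t[:,:2]*1000).astype(np.float32)))
save(w,'pics/w1.png')
E
```

```text
t: 1.75
eef_pos: [0.4496, 0.3013, 0.2013]
tool_rot: [-0.0, 0.706, 0.708, 0.0]
contact_force: [-0.4, 0.7, -0.3]
gripper_width: 0.999
grasp_force: 0.0
1.75 [0.44959838 0.30132396 0.20131336] [-1.47241404e-04  7.06028446e-01  7.08183458e-01  2.59084998e-05] [-1.06  0.3   0.43  1.93 -0.16  0.94 -0.55]
[235 157  43  34 836] [255.93181818 176.38516746] z [0.0326 0.0401 0.0414]
((450.41168212890625, 297.7953186035156), (34.000362396240234, 43.481910705566406), 89.34986114501953)
```

View pics/w1.png

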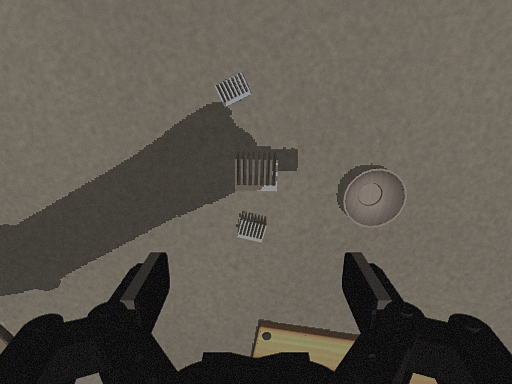

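The wrist view shows the chosen sink at (256,173), fins up in the image (world +y) and base down. The two small sinks are at (234,90) and (252,226), the dish at (372,197). The sink's centre is (0.450, 0.298), top z 0.041, yaw about −0.01. Next I descend and grip.

```bash
python3 -m jog '[[-0.3,0,4,0.014],[-0.3,0.05,8,0.014],[-0.3,0.05,12,0.014],[-0.3,0.05,15,0.014],[-0.3,0.05,17,0.014],[-0.3,0.05,18.5,0.014],[-0.3,0.05,19.3,0.014],[-0.3,0.05,19.3,0.014]]' -1 &&
python3 -m jog '[[0,0,0,0],[0,0,0,0],[0,0,0,0],[0,0,0,0],[0,0,0,0],[0,0,0,0],[0,0,0,0],[0,0,0,0]]' 1 40
python3 - <<'E'
from h import *
w=cam('wrist'); save(w,'pics/w2.png')
E
```

```text
t: 2.47
eef_pos: [0.4497, 0.2969, 0.0068]
tool_rot: [-0.0, 0.712, 0.703, -0.001]
contact_force: [0.2, -0.2, 0.7]
gripper_width: 0.998
grasp_force: 0.0
t: 3.13
eef_pos: [0.4515, 0.298, 0.0096]
tool_rot: [-0.0, 0.712, 0.702, 0.001]
contact_force: [-1.5, -1.1, 7.2]
gripper_width: 0.505
grasp_force: 41.8
```

View pics/w2.png

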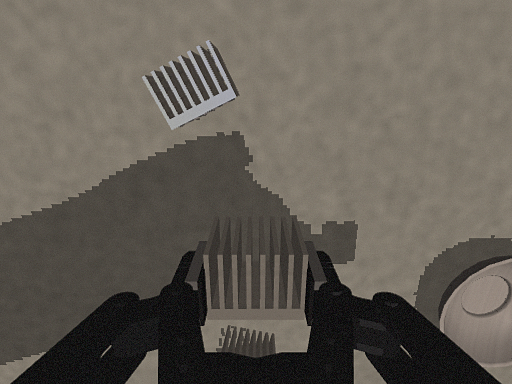

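The sink is held squarely between the pads at (256,270), opening 0.505 (43 mm). Now I lift and carry it to a view over the jig.

```bash
python3 -m jog '[[0,0,-2,0],[0,0,-5,0],[0,0,-9,0],[0,0,-13,0],[-3,1,-17,0.05],[-7,3,-21,0.1],[-11,4.5,-24,0.17],[-15,6,-24,0.17],[-19,7.5,-24,0.17],[-23,9,-24,0.17],[-27,10.5,-24,0.17],[-30,12,-24,0.17],[-33,13,-24,0.17],[-35,13.8,-24,0.17],[-36.5,13.8,-24,0.17],[-36.8,13.8,-24,0.17],[-36.8,13.8,-24,0.17]]'
python3 - <<'E'
from h import *
w=cam('wrist'); save(w,'pics/w3.png',s=1.5); np.savez('w3.npz',**w)
o=bot.get_obs(); print(o['t'],o['eef_pos'],o['tool_rot'])
E
```

```text
t: 4.6
eef_pos: [0.5835, -0.0739, 0.2484]
tool_rot: [-0.0, 0.77, 0.638, -0.0]
contact_force: [0.4, 0.8, -1.0]
gripper_width: 0.511
grasp_force: 41.1
4.65 [ 0.58357744 -0.07188923  0.2482264 ] [-4.59224447e-04  7.68860107e-01  6.39416849e-01  1.39300699e-04]
```

View pics/w3.png

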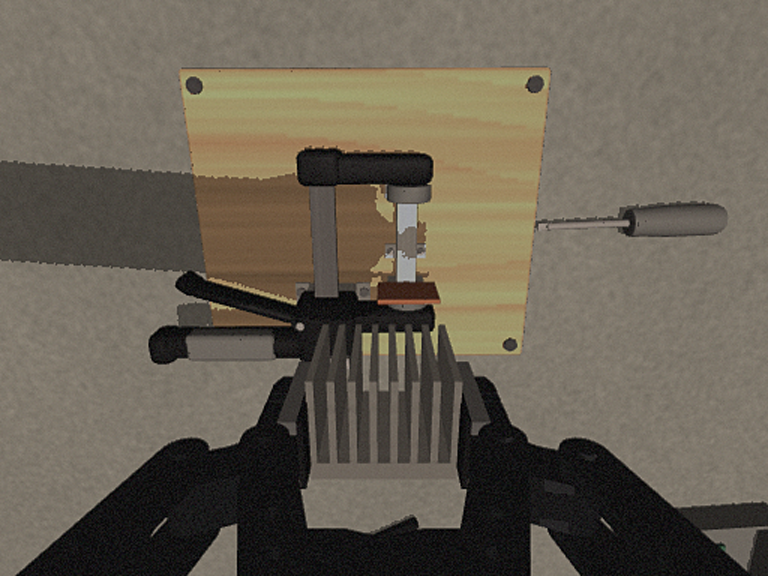

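The view shows the board with the far jaw and pad (405,190), rail (406,240), copper plate (408,293) and the trigger blade from (200,290) to (290,320). The handle runs along y≈345 on the left. Next I measure these in world coordinates.

```bash
cat > jig.py <<'E'
from h import *
w=dict(np.load('w3.npz')); w['f']=float(w['f']); P=cloud(w); T=cam('top')
h=cv2.cvtColor(w['pixels'],cv2.COLOR_RGB2HSV); H,S,V=[h[...,i].astype(int) for i in range(3)]
vv,uu=np.mgrid[:384,:512]
# jig yaw: left & top edges of the wood
wd=(H>12)&(H<32)&(S>80)&(V>60)&(abs(P[...,2]-.015)<.008)&(vv<236)
v,u=np.nonzero(wd); q=np.array([onz(w,a,b,.015)[:2] for a,b in zip(u,v)])
rect=cv2.minAreaRect((q*1000).astype(np.float32)); print('wood',rect,np.median(P[wd][:,2]))
# edges fits
for nm,pts in (('right',[(u[v==r].max(),r) for r in range(60,225,4)]),('left',[(u[v==r].min(),r) for r in range(60,112,4)]),('top',[(c,v[u==c].min()) for c in range(130,355,5)])):
    e=np.array([onz(w,a,b,.015)[:2] for a,b in pts]); l=cv2.fitLine((e*1000).astype(np.float32),cv2.DIST_HUBER,0,.01,.01).ravel()
    print(nm,np.degrees(np.arctan2(l[1],l[0])).round(2),l[2:].round(1))
cu=(uu>240)&(uu<305)&(vv>180)&(vv<215)&((H<14)|(H>172))&(S>90)
p=P[cu]; print('copper n',cu.sum(),'px',uu[cu].min(),uu[cu].max(),vv[cu].min(),vv[cu].max(),'z',np.percentile(p[:,2],[2,20,50,80,98]).round(4))
t=p[p[:,2]>np.percentile(p[:,2],90)-.004]; print('copper top',cv2.minAreaRect((t[:,:2]*1000).astype(np.float32)))
rl=(uu>258)&(uu<282)&(vv>138)&(vv<184)&(abs(P[...,2]-.038)<.006)
p=P[rl]; print('rail',np.median(p[:,2]),cv2.minAreaRect((p[:,:2]*1000).astype(np.float32)))
np.savez('jigm.npz',P=P,hsv=h)
E
python3 jig.py
```

```text
wood ((571.8041381835938, -63.11228942871094), (236.1772003173828, 278.39697265625), 79.38340759277344) 0.015325898110831793
right 79.52 [708.9 -82.4]
left 80.14 [449.5  35.2]
top -10.33 [589.7  53.1]
copper n 618 px 241 293 181 212 z [0.0153 0.0505 0.0674 0.0796 0.0811]
copper top ((595.291015625, -111.31631469726562), (4.4241251945495605, 45.726348876953125), 79.4807357788086)
rail 0.038177480021808485 ((601.3574829101562, -78.6103744506836), (53.69436264038086, 15.8369140625), 80.10096740722656)
```

```bash
python3 - <<'E'
from h import *
w=dict(np.load('w3.npz')); d=np.load('jigm.npz'); P=d['P']; h=d['hsv'].astype(int); vv,uu=np.mgrid[:384,:512]
a=np.radians(-10.5); ex=np.array([np.cos(a),np.sin(a)]); ey=np.array([-np.sin(a),np.cos(a)]); pf=np.array([.5957,-.1092])
J=np.stack([(P[...,:2]-pf)@ex,(P[...,:2]-pf)@ey,P[...,2]],-1)*1000
ok=(w['depth']>0)
def rep(n,m):
    p=J[m&ok]; print(n,len(p),'x',np.percentile(p[:,0],[1,50,99]).round(1),'y',np.percentile(p[:,1],[1,50,99]).round(1),'z',np.percentile(p[:,2],[1,50,99]).round(1))
rep('bar',(uu>206)&(uu<228)&(vv>130)&(vv<190)&(J[...,2]>30))
rep('farjaw',(uu>195)&(uu<292)&(vv>95)&(vv<126)&(J[...,2]>40))
rep('pad',(uu>258)&(uu<286)&(vv>123)&(vv<136)&(J[...,2]>45))
rep('head',(uu>200)&(uu<235)&(vv>190)&(vv<240)&(J[...,2]>40)&(J[...,2]<95))
tr=(uu>112)&(uu<192)&(vv>178)&(vv<218)&(J[...,2]>55)&(h[...,2]<70); rep('trigger',tr)
p=J[tr&ok]; p=p[p[:,2]>64]; print('trig rect',cv2.minAreaRect(p[:,:2].astype(np.float32)))
for x0 in range(-170,-60,15):
    q=p[abs(p[:,0]-x0)<4]; 
    if len(q):print(x0,np.percentile(q[:,1],[3,97]).round(1),len(q))
hd=(uu>95)&(uu<192)&(vv>212)&(vv<246)&(J[...,2]>55)&(J[...,2]<90); rep('handle',hd)
p=J[hd&ok]; p=p[p[:,2]>66]; print('handle rect',cv2.minAreaRect(p[:,:2].astype(np.float32)))
# heatsink in hand
tcp=np.array([.5836,-.0720,.2484]); m=(uu>195)&(uu<315)&(vv>210)&(vv<345)&(P[...,2]>.2)&(P[...,2]<.32); 
z=P[m&ok][:,2]; zt=np.percentile(z,97); print('hs ztop',zt, np.histogram(z,12))
m2=m&ok&(P[...,2]>zt-.004)&(abs((P[...,:2]-tcp[:2])@ex)<.0225); print(cv2.minAreaRect((P[m2][:,:2]*1000).astype(np.float32)), 'tcp jig', (tcp[:2]-pf)@ex,(tcp[:2]-pf)@ey)
p=J[m2]; print(np.percentile(p[:,0],[1,99]),np.percentile(p[:,1],[1,99]))
print(bot.get_obs()['eef_pos'],bot.get_obs()['tool_rot'])
E
```

```text
bar 981 x [-70.6 -61.5 -52.9] y [ 5.1 38.8 70.3] z [58.1 61.4 63. ]
farjaw 2096 x [-75.1 -31.5  14.4] y [ 77.   90.7 102.5] z [58.5 72.2 75.4]
pad 314 x [-14.1  -0.8  13.2] y [67.4 73.1 78.8] z [65.6 72.  75. ]
head 1232 x [-80.7 -62.  -42.1] y [-49.8 -15.4   2.3] z [49.9 74.9 77.2]
trigger 921 x [-170.5 -133.6  -92.4] y [-20.3  -4.2  12.5] z [55.4 68.  70.6]
trig rect ((-131.78628540039062, -6.382286071777344), (12.82317066192627, 86.145263671875), 69.84241485595703)
-170 [ 1.6 12.9] 54
-155 [-4.3  6.1] 66
-140 [-8.1  0.9] 69
-125 [-13.1  -3.4] 67
-110 [-18.1  -8.4] 66
-95 [-22.6 -13. ] 63
handle 2006 x [-198.2 -146.   -93.7] y [-55.3 -39.7 -32.7] z [55.3 71.5 73.9]
handle rect ((-144.84957885742188, -42.41095733642578), (110.12144470214844, 31.944568634033203), 6.036764621734619)
hs ztop 0.288534643354604 (array([ 450,  626,  869, 1133, 1293, 2586, 2743,  630,    4,    2,    5,
         99]), array([0.23785678, 0.24469197, 0.25152717, 0.25836237, 0.26519757,
       0.27203277, 0.27886796, 0.28570316, 0.29253836, 0.29937356,
       0.30620876, 0.31304395, 0.31987915]))
((583.7218627929688, -71.34395599365234), (29.401405334472656, 44.99494934082031), 79.64189910888672) tcp jig -0.01867654592983174 0.03437203270292414
[-41.15599984   3.79983106] [20.97437392 49.18223289]
[ 0.58370517 -0.07073191  0.24815961] [-6.10908048e-04  7.68255250e-01  6.40143292e-01  2.49495399e-04]
```

```bash
python3 - <<'E'
from h import *
S=cam('scene'); w=cam('wrist'); o=bot.get_obs(); t=o['eef_pos']; print(o['t'],t,o['tool_rot'])
a=np.radians(-10.5); ex=np.array([np.cos(a),np.sin(a)]); ey=np.array([-np.sin(a),np.cos(a)])
for n,c in(('w',w),('s',S)):
    P=cloud(c); L=np.stack([(P[...,:2]-t[:2])@ex,(P[...,:2]-t[:2])@ey,P[...,2]-t[2]],-1)*1000
    m=(c['depth']>0)&(abs(L[...,0])<19)&(abs(L[...,1])<40)&(abs(L[...,2]-25)<40); p=L[m]
    print(n,len(p))
    for y0 in range(-32,36,4):
        q=p[abs(p[:,1]-y0)<2]
        if len(q)>5: print(y0,len(q),np.percentile(q[:,2],[3,50,97]).round(1))
    if n=='s':
        v,u=np.nonzero(m); print(u.min(),u.max(),v.min(),v.max()); x,y=int(u.mean()),int(v.mean()); save(c,'pics/s4.png',(x-40,y-40,x+40,y+40),7)
E
```

```text
4.8 [ 0.58386728 -0.07011566  0.24819182] [-5.21617695e-04  7.67780012e-01  6.40713286e-01  2.57712841e-04]
w 6704
-16 476 [29.8 30.7 31.6]
-12 2137 [-4.8 23.2 31.3]
-8 430 [-7.3 30.  31.5]
-4 412 [-4.3 30.1 31.6]
0 435 [-4.8 29.9 31.5]
4 449 [-5.6 30.1 31.5]
8 472 [-6.2 30.2 31.7]
12 499 [-6.4 30.  31.6]
16 1392 [-7.4 17.2 31.2]
s 317
-12 11 [27.3 31.  33.2]
-8 24 [22.9 30.7 33. ]
-4 14 [25.1 29.2 31.2]
0 25 [24.7 29.6 33. ]
4 17 [23.8 29.5 32. ]
8 26 [24.4 29.4 34.5]
12 54 [-7.3 18.2 31.3]
16 98 [-6.1 13.2 31.7]
20 45 [-6.  11.2 28.6]
240 257 114 140
```

View pics/s4.png

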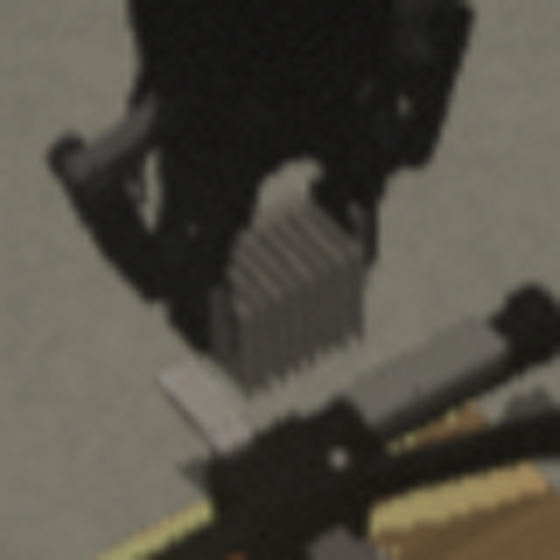

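The sink sits level in the hand: its top is 31 mm above the TCP (so the underside is about 9 mm below it), and it is centred within 1 mm. I move above the rail spot with a 4 mm gap and settle.

```bash
python3 -m jog '[[-0.5,0.6,0,0],[-1,1.2,2,0],[-1.5,1.9,5,0],[-1.5,1.9,9,0],[-1.5,1.9,12,0],[-1.5,1.9,14,0],[-1.5,1.9,14.5,0],[-1.5,1.9,14.5,0],[-1.5,1.9,14.5,0],[-1.5,1.9,14.5,0],[-1.5,1.9,14.5,0]]'
cat > rel.py <<'E'
from h import *
a=np.radians(-10.5); ex=np.array([np.cos(a),np.sin(a)]); ey=np.array([-np.sin(a),np.cos(a)]); pf=np.array([.5957,-.1092])
def tcp():
    o=bot.get_obs(); t=o['eef_pos']; r=o['tool_rot']
    print('t',o['t'].round(2),'jigxy mm',(1000*np.array([(t[:2]-pf)@ex,(t[:2]-pf)@ey])).round(1),'z',(t[2]*1000).round(1),'yaw-tooly',np.degrees(np.arctan2(2*r[2]**2-1,2*r[1]*r[2])).round(2),'F',o['contact_force'].round(1),'g',o['gripper_width'].round(3),o['grasp_force'].round(1))
def jig(c):
    P=cloud(c); return np.stack([(P[...,:2]-pf)@ex,(P[...,:2]-pf)@ey,P[...,2]],-1)*1000
if __name__=='__main__': tcp()
E
python3 rel.py
```

```text
t: 5.72
eef_pos: [0.6012, -0.0908, 0.1051]
tool_rot: [0.001, 0.769, 0.64, 0.001]
contact_force: [-0.6, -0.2, -1.0]
gripper_width: 0.508
grasp_force: 41.1Traceback (most recent call last):
  File "rel.py", line 8, in <module>
    if __name__=='__main__': tcp()
                             ~~~^^
  File "rel.py", line 5, in tcp
    print('t',o['t'].round(2),'jigxy mm',(1000*np.array([(t[:2]-pf)@ex,(t[:2]-pf)@ey])).round(1),'z',(t[2]*1000).round(1),'yaw-tooly',np.degrees(np.arctan2(2*r[2]**2-1,2*r[1]*r[2])).round(2),'F',o['contact_force'].round(1),'g',o['gripper_width'].round(3),o['grasp_force'].round(1))
              ^^^^^^^^^^^^
AttributeError: 'float' object has no attribute 'round'
```

```bash
sed -i "s/o\['t'\].round(2)/round(float(o['t']),2)/; s/o\['gripper_width'\].round(3),o\['grasp_force'\].round(1)/round(float(o['gripper_width']),3),round(float(o['grasp_force']),1)/" rel.py
python3 -m jog '[[0.2,-0.2,1.5,0],[0.2,-0.2,3,0],[0.2,-0.2,4.2,0],[0.2,-0.2,5,0],[0.2,-0.2,5.3,0],[0.2,-0.2,5.5,0],[0.2,-0.2,5.5,0],[0.2,-0.2,5.5,0]]'; python3 rel.py
python3 - <<'E'
from rel import *
w=cam('wrist'); save(w,'pics/w5.png',(100,40,420,384),1.7)
E
```

```text
t: 6.38
eef_pos: [0.5988, -0.0885, 0.0488]
tool_rot: [0.0, 0.769, 0.639, 0.0]
contact_force: [-0.1, -0.2, -0.2]
gripper_width: 0.507
grasp_force: 41.1
t 6.38 jigxy mm [-0.8 20.9] z 48.8 yaw-tooly -10.49 F [-0.1 -0.2 -0.2] g 0.507 41.1
```

View pics/w5.png

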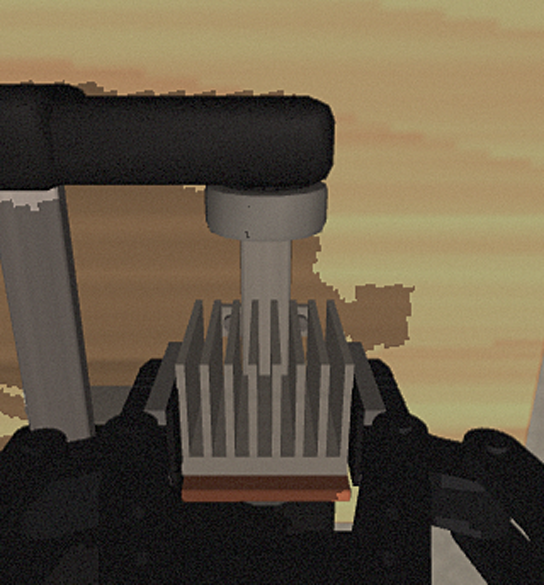

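The sink is centred over the rail, its base just in front of the plate at (265,485) in this crop. Left finger clears the bar. I lower to contact and open a little.

```bash
python3 -m jog '[[0,0,0.1,0],[0,0,0.15,0],[0,0,0.2,0],[0,0,0.2,0]]'; python3 -m jog '[[0,0,0.2,0],[0,0,0.2,0],[0,0,0.2,0],[0,0,0.2,0],[0,0,0.2,0]]' -0.2 20;python3 rel.py
python3 - <<'E'
from rel import *
w=cam('wrist'); J=jig(w); m=(w['depth']>0)&(abs(J[...,0])<19)&(J[...,1]>-6)&(J[...,1]<60)&(J[...,2]>65)&(J[...,2]<95)
p=J[m]
for y0 in range(-6,46,3):
    q=p[abs(p[:,1]-y0)<1.5]
    if len(q)>5: print(y0,len(q),np.percentile(q[:,2],[3,50,97]).round(1),np.percentile(q[:,0],[1,99]).round(1))
E
```

```text
t: 6.77
eef_pos: [0.5987, -0.0884, 0.0476]
tool_rot: [0.0, 0.769, 0.639, 0.001]
contact_force: [-2.9, 1.3, 9.2]
gripper_width: 0.512
grasp_force: 42.3
t: 7.18
eef_pos: [0.5982, -0.0883, 0.0442]
tool_rot: [-0.0, 0.769, 0.64, -0.0]
contact_force: [-0.9, -0.2, 0.2]
gripper_width: 0.602
grasp_force: 0.0
t 7.18 jigxy mm [-1.3 21. ] z 44.2 yaw-tooly -10.48 F [-0.9 -0.2  0.2] g 0.602 0.0
-3 371 [78.9 80.2 81.1] [-18.6  18.6]
0 1138 [73.3 77.5 80.8] [-18.6  18.5]
3 43 [77.3 77.9 78.3] [-18.2  16.2]
6 466 [77.6 78.3 79.2] [-18.6  18.6]
9 1175 [66.  76.1 79.1] [-18.7  18.7]
12 432 [65.6 76.8 79.3] [-18.4  18.4]
15 232 [67.  78.2 79.2] [-15.9  15.6]
18 236 [66.1 78.1 79.3] [-15.8  15.8]
21 249 [69.1 78.1 79.4] [-16.1  15.8]
24 276 [68.7 78.1 79.3] [-16.   15.6]
27 261 [67.4 78.1 79.2] [-15.9  15.6]
30 287 [66.5 78.1 79.3] [-15.8  15.8]
33 289 [65.8 78.  79.4] [-16.1  15.7]
36 424 [65.8 77.2 79.3] [-16.   15.7]
39 367 [65.4 72.6 78.8] [-16.   15.7]
```

Released: the sink stands level, base about 4 mm from the plate and top at 78 mm. I rise straight up, then turn and go above the trigger and handle.

```bash
python3 -m jog '[[0,0,-1.5,0],[0,0,-4,0],[0,0,-8,0],[0,0,-11.5,0],[-0.5,-2,-12,0.12],[-1,-4,-12,0.24],[-2,-7,-12,0.36],[-3,-10,-12,0.48],[-4,-12,-12,0.6],[-4.9,-13.3,-12,0.72],[-4.9,-13.3,-12,0.84],[-4.9,-13.3,-12,0.96],[-4.9,-13.3,-12,1.08],[-4.9,-13.3,-12,1.2],[-4.9,-13.3,-12,1.32],[-4.9,-13.3,-12,1.44],[-4.9,-13.3,-12,1.57],[-4.9,-13.3,-12,1.57],[-4.9,-13.3,-12,1.57],[-4.9,-13.3,-12,1.57]]'
python3 -m jog '[[0,0,0,0],[0,0,0,0]]' -1 22
python3 rel.py
python3 - <<'E'
from rel import *
print(bot.get_obs()['q'].round(2))
w=cam('wrist'); save(w,'pics/w6.png',s=1.4); J=jig(w)
m=(w['depth']>0)&(J[...,2]>62)&(J[...,2]<85)
for x0 in (-145,-134,-123):
    y=J[m&(abs(J[...,0]-x0)<2)][:,1]; y=y[(y>-70)&(y<15)]; print(x0,np.histogram(y,bins=np.arange(-70,18,3))[0])
E
```

```text
t: 8.9
eef_pos: [0.4586, -0.1122, 0.1643]
tool_rot: [0.0, 0.996, -0.089, -0.0]
contact_force: [-0.1, -0.2, 0.3]
gripper_width: 0.598
grasp_force: 0.0
t: 9.07
eef_pos: [0.4586, -0.1123, 0.1644]
tool_rot: [-0.0, 0.996, -0.09, 0.0]
contact_force: [0.6, -0.8, 0.1]
gripper_width: 0.862
grasp_force: 0.0
t 9.07 jigxy mm [-134.2  -28. ] z 164.4 yaw-tooly -100.36 F [ 0.6 -0.8  0.1] g 0.862 0.0
[-0.76  0.4   1.09  2.14 -0.47  0.87 -1.14]
-145 [ 0  0  0  0  4 16 17 18 13 19 19 11  4  0  0  0  0  0  0  0  7 16 19 10
  0  0  0  0  0]
-134 [ 0  0  0  0  3 16 17 14 16 17 12 17  4  0  0  0  0  0  0 10 19 16 14  0
  0  0  0  0  0]
-123 [ 0  0  0  0  4 16 16 20 19 17 16 21  5  0  0  0  0  0 16 16 15 11  0  0
  0  0  0  0  0]
```

View pics/w6.png

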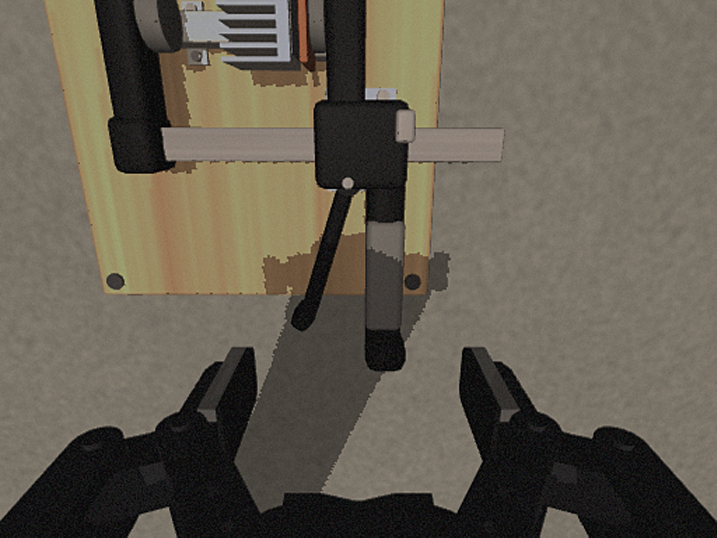

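The view shows the sink with its base near the copper plate at (290,30), blade from (345,190) to (305,320), and handle (385,270), with the fingers straddling them. I descend.

```bash
python3 -m jog '[[0,0,3,0],[0,0,6,0],[0,0,9,0],[0,0,11,0],[0,0,12,0],[0,0,12.7,0],[0,0,12.7,0],[0,0,12.7,0]]'; python3 rel.py
```

```text
t: 9.78
eef_pos: [0.4589, -0.1125, 0.0376]
tool_rot: [-0.0, 0.996, -0.091, 0.0]
contact_force: [-0.3, 0.7, 0.3]
gripper_width: 1.002
grasp_force: 0.0
t 9.78 jigxy mm [-134.   -28.2] z 37.6 yaw-tooly -100.44 F [-0.3  0.7  0.3] g 1.002 0.0
```

```bash
python3 -m jog '[[0,0,0,0],[0,0,0,0],[0,0.1,0,0],[0,0.3,0,0],[0,0.5,0,0],[0,0.7,0,0],[0,0.9,0,0],[0,0.9,0,0],[0,0.9,0,0],[0,0.9,0,0]]' 1 22; python3 rel.py
cat > see.py <<'E'
from rel import *
tcp(); w=cam('wrist'); J=jig(w); T=cam('top'); JT=jig(T)
for n,c,j in(('w',w,J),('t',T,JT)):
    m=(c['depth']>0)&(j[...,2]>63)&(j[...,2]<90)&(abs(j[...,0]+22)<12)&(j[...,1]>20)
    q=j[m]; print(n,'far jaw inner edge y',np.percentile(q[:,1],[2,50,98]).round(1) if len(q) else None,len(q))
m=(w['depth']>0)&(J[...,2]>62)&(J[...,2]<85)&(abs(J[...,0]+134)<8); y=J[m][:,1]; print('trig/handle',np.histogram(y,bins=np.arange(-60,10,4))[0])
E
python3 see.py
```

```text
t: 10.62
eef_pos: [0.4578, -0.1208, 0.0391]
tool_rot: [-0.001, 0.996, -0.091, 0.001]
contact_force: [-6.4, 4.0, 23.9]
gripper_width: 0.417
grasp_force: 23.8
t 10.62 jigxy mm [-133.4  -36.5] z 39.1 yaw-tooly -100.44 F [-6.4  4.  23.9] g 0.417 23.8
t 10.62 jigxy mm [-133.4  -36.5] z 39.1 yaw-tooly -100.44 F [-6.4  4.  23.9] g 0.417 23.8
w far jaw inner edge y [20.3 28.6 37.3] 212
t far jaw inner edge y [21.  73.  89.2] 82
trig/handle [185 356 291 290 291 280 185 138 290 304 285   0  35  25  15   4   0]
```

Full stroke reached (36 mm over the grip). Now let out, then repeat, lifting slightly during the squeeze to relieve the finger-swing force.

```bash
sed -i 's/+22)<12)/+36)<9)/' see.py
python3 -m jog '[[0,-0.3,0,0],[0,-0.6,0,0],[0,-0.9,0,0],[0,-0.9,0,0],[0,-0.9,0,0],[0,-0.9,0,0]]' -0.4 22; python3 see.py
python3 -m jog '[[0,0,0,0],[0,0.2,-0.1,0],[0,0.4,-0.2,0],[0,0.6,-0.3,0],[0,0.8,-0.4,0],[0,0.9,-0.4,0],[0,0.9,-0.4,0],[0,0.9,-0.4,0]]' 1 22; python3 see.py
```

```text
t: 11.22
eef_pos: [0.4587, -0.1118, 0.0373]
tool_rot: [-0.0, 0.996, -0.091, -0.0]
contact_force: [1.9, 3.6, 1.0]
gripper_width: 0.698
grasp_force: 2.1
t 11.22 jigxy mm [-134.3  -27.5] z 37.3 yaw-tooly -100.42 F [1.9 3.6 1. ] g 0.698 2.1
w far jaw inner edge y None 0
t far jaw inner edge y [70.9 80.8 89.7] 37
trig/handle [458 212 281 298 302 303 213   0   0   0   0  46 228 280 157 538   8]
t: 11.98
eef_pos: [0.4568, -0.1208, 0.04]
tool_rot: [0.001, 0.996, -0.091, -0.0]
contact_force: [6.7, 1.1, -21.0]
gripper_width: 0.416
grasp_force: 27.7
t 11.98 jigxy mm [-134.5  -36.7] z 40.0 yaw-tooly -100.42 F [  6.7   1.1 -21. ] g 0.416 27.7
w far jaw inner edge y None 0
t far jaw inner edge y [61.4 69.5 79.4] 34
trig/handle [195 380 281 291 284 278 182 137 285 378 232   8 133  56  30   5   0]
```

```bash

python3 -m jog '[[0,-0.3,0.2,0],[0,-0.6,0.4,0],[0,-0.95,0.4,0],[0,-0.95,0.4,0],[0,-0.95,0.4,0],[0,-0.95,0.4,0]]' -0.4 22
python3 -m jog '[[0,0,0,0],[0,0.2,-0.1,0],[0,0.4,-0.1,0],[0,0.6,-0.2,0],[0,0.8,-0.2,0],[0,0.95,-0.2,0],[0,0.95,-0.2,0],[0,0.95,-0.2,0]]' 1 21; python3 see.py
python3 - <<'E'
from h import *
save(cam('scene'),'pics/s7.png',(200,110,320,240),5)
E
```

```text
t: 12.58
eef_pos: [0.4585, -0.1116, 0.0373]
tool_rot: [-0.0, 0.996, -0.091, -0.0]
contact_force: [3.2, 3.0, -1.7]
gripper_width: 0.703
grasp_force: 1.9
t: 13.25
eef_pos: [0.4567, -0.1206, 0.0397]
tool_rot: [-0.001, 0.996, -0.091, -0.0]
contact_force: [-1.7, 3.6, 10.4]
gripper_width: 0.418
grasp_force: 23.0
t 13.25 jigxy mm [-134.5  -36.6] z 39.7 yaw-tooly -100.44 F [-1.7  3.6 10.4] g 0.418 23.0
w far jaw inner edge y [47.8 48.8 50. ] 688
t far jaw inner edge y [50.6 60.3 69.6] 36
trig/handle [204 356 286 296 290 279 176 137 283 332 290   2 125  67  36   8   0]
```

View pics/s7.png

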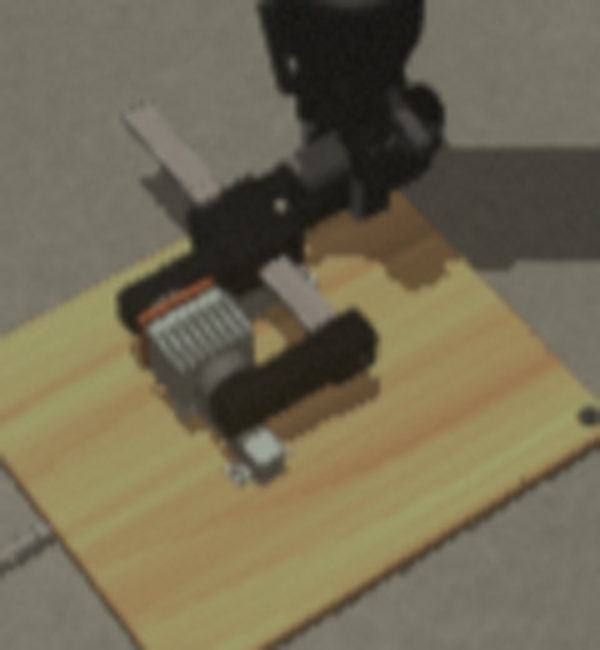

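The scene view shows the far jaw's pad touching the fins (210,380) and the sink close to the plate. Now I let out and make the pressing stroke.

```bash

python3 -m jog '[[0,-0.3,0.1,0],[0,-0.6,0.2,0],[0,-0.95,0.2,0],[0,-0.95,0.2,0],[0,-0.95,0.2,0],[0,-0.95,0.2,0]]' -0.4 21; python3 see.py
python3 -m jog '[[0,0,0,0],[0,0.2,-0.1,0],[0,0.3,-0.1,0],[0,0.4,-0.2,0],[0,0.5,-0.2,0],[0,0.6,-0.2,0],[0,0.6,-0.2,0],[0,0.6,-0.2,0],[0,0.6,-0.2,0],[0,0.6,-0.2,0]]' 1 21; python3 see.py
```

```text
t: 13.9
eef_pos: [0.458, -0.1113, 0.037]
tool_rot: [-0.0, 0.996, -0.091, -0.001]
contact_force: [0.9, 2.7, -0.7]
gripper_width: 0.702
grasp_force: 1.6
t 13.9 jigxy mm [-135.   -27.2] z 37.0 yaw-tooly -100.43 F [ 0.9  2.7 -0.7] g 0.702 1.6
w far jaw inner edge y [48.  49.8 54.1] 1968
t far jaw inner edge y [50.7 60.3 69.5] 38
trig/handle [515 211 299 295 297 297 231   0   0   0   0  43 236 282 153 550  17]
t: 14.83
eef_pos: [0.4566, -0.1189, 0.0395]
tool_rot: [0.001, 0.996, -0.091, -0.0]
contact_force: [-3.7, -3.2, 6.8]
gripper_width: 0.457
grasp_force: 20.9
t 14.83 jigxy mm [-135.   -34.9] z 39.5 yaw-tooly -100.47 F [-3.7 -3.2  6.8] g 0.457 20.9
w far jaw inner edge y [42.8 44.4 48.3] 1792
t far jaw inner edge y [45.5 54.9 64.4] 36
trig/handle [200 378 290 294 293 276 179   0 204 279 423 195  18 133  50  31   6]
```

```bash

python3 -m jog '[[0,0.05,0,0],[0,0.1,0,0],[0,0.1,0,0],[0,0.1,0,0],[0,0.1,0,0],[0,0.1,0,0]]' 1 23; python3 see.py
python3 - <<'E'
from rel import *
S=cam('scene');w=cam('wrist')
for n,c in(('w',w),('s',S)):
    J=jig(c); m=(c['depth']>0)&(abs(J[...,0])<18)&(J[...,1]>-8)&(J[...,1]<60)&(J[...,2]>66)&(J[...,2]<95); p=J[m]; print(n)
    for y0 in range(-6,54,3):
        q=p[abs(p[:,1]-y0)<1.5]
        if len(q)>3: print(y0,len(q),np.percentile(q[:,2],[50,97]).round(1))
save(w,'pics/w8.png',s=1.5)
E
```

```text
t: 15.43
eef_pos: [0.4565, -0.1196, 0.0396]
tool_rot: [0.0, 0.996, -0.091, -0.0]
contact_force: [-4.0, -1.1, 10.6]
gripper_width: 0.437
grasp_force: 22.0
t 15.43 jigxy mm [-135.   -35.6] z 39.6 yaw-tooly -100.46 F [-4.  -1.1 10.6] g 0.437 22.0
w far jaw inner edge y [42.4 44.  48. ] 1750
t far jaw inner edge y [45.5 54.1 63.8] 34
trig/handle [205 374 289 285 276 306 153   2 290 271 492  26  66 131  28  20   1]
w
s
-6 4 [75.9 77.3]
0 13 [80.3 83.7]
3 16 [79.2 82.5]
6 18 [78.9 81.4]
9 15 [78.7 81.8]
12 17 [75.7 80.2]
15 15 [74.9 81.7]
18 5 [79.4 80.7]
21 18 [75.9 81.5]
24 16 [75.5 80.3]
27 6 [75.9 78.6]
30 19 [75.2 78.9]
33 12 [77.2 81.7]
36 19 [73.7 80.4]
39 9 [73.5 76.3]
42 12 [73.6 76.6]
45 8 [72.8 74.9]
48 12 [72.5 78.2]
51 17 [72.6 75.4]
```

View pics/w8.png

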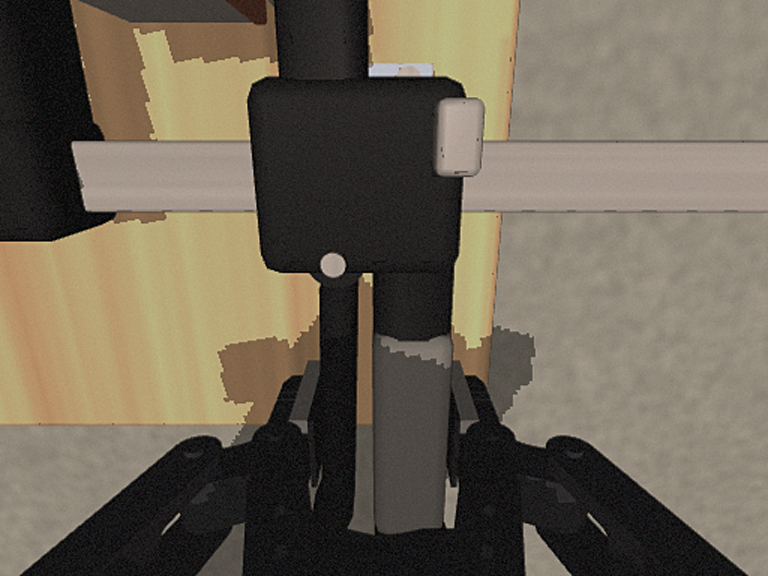

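The view shows the fingers holding the trigger almost parallel to the handle (335,400), opening 37 mm, close to the end of its stroke. The press might be limited by the stop, so I pump once more to stall clearly in mid-stroke.

```bash

python3 -m jog '[[0,-0.3,0.1,0],[0,-0.5,0.2,0],[0,-0.7,0.2,0],[0,-0.7,0.2,0],[0,-0.7,0.2,0],[0,-0.7,0.2,0]]' -0.4 21; python3 see.py
python3 -m jog '[[0,0,0,0],[0,0.1,-0.1,0],[0,0.2,-0.1,0],[0,0.3,-0.1,0],[0,0.3,-0.1,0],[0,0.3,-0.1,0],[0,0.3,-0.1,0],[0,0.3,-0.1,0]]' 1 21; python3 see.py;python3 -m jog '[[0,0,0,0],[0,0,0,0],[0,0,0,0],[0,0,0,0],[0,0,0,0],[0,0,0,0]]'; python3 see.py
```

```text
t: 16.13
eef_pos: [0.4585, -0.1116, 0.0372]
tool_rot: [-0.0, 0.996, -0.091, -0.0]
contact_force: [1.8, 2.8, -2.1]
gripper_width: 0.696
grasp_force: 1.2
t 16.13 jigxy mm [-134.5  -27.3] z 37.2 yaw-tooly -100.44 F [ 1.8  2.8 -2.1] g 0.696 1.2
w far jaw inner edge y [44.4 47.2 53.9] 2657
t far jaw inner edge y [47.  56.7 66. ] 36
trig/handle [495 214 302 297 297 297 211   0   0   0   0  43 237 279 156 536  11]
t: 16.9
eef_pos: [0.4577, -0.1158, 0.0388]
tool_rot: [0.0, 0.996, -0.091, 0.0]
contact_force: [-2.8, 0.0, 10.7]
gripper_width: 0.536
grasp_force: 19.8
t 16.9 jigxy mm [-134.5  -31.6] z 38.8 yaw-tooly -100.48 F [-2.8  0.  10.7] g 0.536 19.8
w far jaw inner edge y [42.6 44.9 51. ] 2368
t far jaw inner edge y [45.9 53.8 63.5] 33
trig/handle [183 394 291 290 286 294 206   0   0  72 282 269 498  23  60 126  27]
t: 17.5
eef_pos: [0.4577, -0.1158, 0.0388]
tool_rot: [0.0, 0.996, -0.091, -0.0]
contact_force: [-2.5, 0.1, 10.4]
gripper_width: 0.536
grasp_force: 19.8
t 17.5 jigxy mm [-134.5  -31.6] z 38.8 yaw-tooly -100.48 F [-2.5  0.1 10.4] g 0.536 19.8
w far jaw inner edge y [42.5 44.8 51. ] 2362
t far jaw inner edge y [45.5 54.1 63.4] 34
trig/handle [186 397 291 284 300 293 212   0   0  73 286 271 498  18  64 124  27]
```

The squeeze stalls mid-stroke (45.6 mm over the grip), steady at 20 N, and the jaw returns to the same place. The sink's top is level from plate to pad. Handing in with the trigger held.

```bash
python3 -c "
from station import bot
print(bot.hand_in())"
```

```text
the job is handed in; nothing more can be done
None
```

The job is handed in, with no verdict returned: the heat sink is on the rail, clamped against the copper plate (flushness and pad force inferred from the stalled squeeze and depth readings), the fingers still holding the trigger at about 20 N, but I viewed 11 pictures, one over the limit of 10.

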